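Snug down the chopstick bundle press in cross order

ROBOT

A 6-joint arm with a two-finger parallel gripper is mounted at the origin on the work surface. World frame = base frame: x ahead of the robot, y to its left, z up, the work surface at z = 0. Lengths are in m, angles in rad, forces in N, time in s.
With the tool pointing down it reaches from about 0.35 to 0.775 m from the base axis. Payload 5.5 kg.
Tool frame: the origin (TCP) lies at the very end of the fingers, on their centre line; the grasp point (between the pads) lies 19 mm behind it; z points along the fingers, y is the direction in which the jaws open and shut (so a half turn about z gives the same grasp; the last joint's range is limited). The gripper opens to 85 mm and grips with 20 to 120 N. Pads are 22 mm wide; open, the fingers measure 114 mm over their backs; the gripper's body (76 mm by 85 mm) begins 54 mm behind the grasp point. The pads swing forward as they close: fully open they stand 13 mm farther back than shut.
Start: joints at [-1.373, 0.313, 0.046, 1.304, 0, 1.431], TCP at [0.191, -0.543, 0.203] pointing down, gripper open.
Joint ranges: [-2.76, 2.76], [-0.86, 1.69], [-1.03, 1.26], [-2.2, 2.34], [-1.47, 1.5], [-3.14, 3.14]. Speed limits (rad/s): [2.57, 2.57, 3.14, 3.14, 3.14, 3.14].

INTERFACE

Orientations are given as a unit quaternion [w, x, y, z].
In Python, from workcell import get_state, read_camera, hand_in, find_in, silhouettes gives the robot as it stands. The module is installed in compiled form; this text tells all that it offers.
- The arm moves only by the tool send_rows, never from a script. Its argument "deltas" is a list that holds one entry, the list of rows, each a list of 6 numbers: the shift along the world's x, y, z in cm, then the turn, a rotation vector about the world's x, y, z in degrees. In form: [[[dx, dy, dz, wx, wy, wz], ...]]. A call has 1 to 12 rows; each row is the pose to reach, as a shift and turn from the pose commanded when the call began; what a row does not reach only later rows make up. A row lasts 1/10 s, in which the tool goes at most 50 mm and 8.59 degrees, less where a joint would pass 70% of its speed; a pose out of reach is approached as far as the arm can. A call with a gripper value outside its range is refused whole. "jaw" is the opening, from -1 (shut) to 1 (fully open), so that 0 is half open, set as the call begins (left out, the last holds). The fingers move at their own pace and stop on an object; "force" is the grip in N (left out, the last holds). Time passes only in rows, so rows that repeat a pose let the fingers close. It gives the time, the measured TCP pose, the force and the opening at its end, in the units of the state.
- get_state(): the state, without advancing time (a new reading comes with each control period).
- read_camera(name): name is "scene" or "top" or "wrist"; returns a dict with "img" (420x560x3 uint8, red, green, blue), "z_map" (420x560 float32, m along the optical axis (not along the pixel's ray), 0 where there is no reading), "vfov" (degrees; the focal length in pixels is half the picture's height over the tangent of half this angle, whatever the lens; pixels are square), "cx", "cy" (the principal point, pixels), "R" (3x3) and "t" (3): a world point X has camera coordinates R X + t; the wrist camera has in their place "hand_eye" (4x4, takes a point from camera to tool coordinates, whose origin is the TCP and whose axes are the flange's). Camera axes: x right, y down, z forward; pixel columns grow to the right and rows downward; lengths in m; the calibration is good to about 2 mm. A picture is of the moment at which its call begins: read the wrist's pose just before it.
- hand_in(): hands the job in, once; it reports no verdict.
Trained networks look in a picture, given as the dict that the camera call returned (one of the last four; its "shot" number tells which), for a name from the list of things; names that differ only in an ending like _2 or _b are one class to them, and where a whole thing is asked for, a point or a joint stands for the part that bears it (a point fixed in the world has none). Each returns a list of dicts, best first, with "conf" (0 to 1); they miss things now and then, are a little off and sometimes report something else, mostly with a low value. They report only what shows in the picture. A call takes as long as a camera call.
- find_in(picture, thing): "box" ([centre column, centre row, width, height] in pixels, round what is visible of it).
- silhouettes(picture, thing): "mask" (420x560 bool, what is visible of it) and "box" ([centre column, centre row, width, height] in pixels, round what is visible of it).
The state is a dict: "clock": time; "joint_pos": joint angles; "qvel": joint speeds; "tau": joint torques, N m; "tcp_pos": TCP position; "orientation": TCP orientation; "wrist_force": force on the tool from outside, world axes, zero at the start; "ft_torque": the same for the moment, N m; "finger_gap": finger opening in m.
Only numpy, scipy, OpenCV 4.12 (cv2) and the standard library are available. Lean on these libraries where they do the work, as an engineer would, in place of code of your own. Each camera call takes 0.05 s, during which the arm holds its last target.

TASK

Tighten the press plate evenly onto the chopsticks: turn each of the four crank nuts clockwise, about a half turn, until you feel it bite and draw its corner of the plate down a couple of millimetres, and stop there without over-tightening. Go in cross order: tighten one nut, then the one diagonally opposite, then the other two, and then let go, leaving the other things on the table where they are.

Things in the scene. Friction and masses are not known exactly. Their poses are not given: they have to be found in the camera images.
- press: fixed bench press for bundles of wooden chopsticks: grey base 190 x 170 mm, 20 mm high, with chopsticks lying in it; its origin is the centre of the base's underside, its z up. Four crank nuts stand on a 120 x 120 mm square centred on the origin, sides along its x and y: nut 1 at (+x,+y), 2 at (-x,+y), 3 at (-x,-y), 4 at (+x,-y). Nuts 1 and 3 (blue handles) are diagonal opposites, and so are 2 and 4 (red handles)
- plate_mid (a point): top centre of the aluminium press plate (165 x 155 mm, 10 mm thick, top 51 mm above the table at the start); z is the plate's normal. The plate sinks at each corner as that corner's nut bites
- nut1_axis (a point): point on the upright axis of crank nut 1, 100 mm above the table, level with the middle of the handle. Steel hub of 28 mm diameter, level crank arm (top 71 mm above the table) of 32 mm radius. Clockwise from above tightens; it runs free (0.05 N m, some 2 N at the handle) for 1.7 to 3 rad, differing from nut to nut, then bites (see seat1)
- grip1_mid (a point): centre of the blue upright round handle of crank nut 1: 16 mm diameter, 48 mm long (from 73 to 121 mm above the table), on the end of the crank arm, 32 mm from the nut's axis; the handle spins freely about its own axis, so a hand that holds it can go round the nut's axis without turning
- seat1 (a joint): how far the plate has been drawn down at nut 1, in m: 0 at the start, 0.0008 to 0.004 is seated; moves only while the nut bites. The bite begins abruptly at 0.30 N m (9 to 10 N along the path at the handle) and rises by 0.5 N m per rad; the corner sinks 8 mm per rad of biting turn and stays. 12 to 14 N along the path is right; 16 N is too tight. Same at every nut
- nut2_axis (a point): point on the upright axis of crank nut 2, 100 mm above the table, level with the middle of the handle. Steel hub of 28 mm diameter, level crank arm (top 71 mm above the table) of 32 mm radius. Clockwise from above tightens; works as nut 1
- grip2_mid (a point): centre of the red upright round handle of crank nut 2: 16 mm diameter, 48 mm long (from 73 to 121 mm above the table), on the end of the crank arm, 32 mm from the nut's axis; the handle spins freely about its own axis, so a hand that holds it can go round the nut's axis without turning
- seat2 (a joint): how far the plate has been drawn down at nut 2, in m: 0 at the start, 0.0008 to 0.004 is seated; moves only while the nut bites
- nut3_axis (a point): point on the upright axis of crank nut 3, 100 mm above the table, level with the middle of the handle. Steel hub of 28 mm diameter, level crank arm (top 71 mm above the table) of 32 mm radius. Clockwise from above tightens; works as nut 1
- grip3_mid (a point): centre of the blue upright round handle of crank nut 3: 16 mm diameter, 48 mm long (from 73 to 121 mm above the table), on the end of the crank arm, 32 mm from the nut's axis; the handle spins freely about its own axis, so a hand that holds it can go round the nut's axis without turning
- seat3 (a joint): how far the plate has been drawn down at nut 3, in m: 0 at the start, 0.0008 to 0.004 is seated; moves only while the nut bites
- nut4_axis (a point): point on the upright axis of crank nut 4, 100 mm above the table, level with the middle of the handle. Steel hub of 28 mm diameter, level crank arm (top 71 mm above the table) of 32 mm radius. Clockwise from above tightens; works as nut 1
- grip4_mid (a point): centre of the red upright round handle of crank nut 4: 16 mm diameter, 48 mm long (from 73 to 121 mm above the table), on the end of the crank arm, 32 mm from the nut's axis; the handle spins freely about its own axis, so a hand that holds it can go round the nut's axis without turning
- seat4 (a joint): how far the plate has been drawn down at nut 4, in m: 0 at the start, 0.0008 to 0.004 is seated; moves only while the nut bites
- spanner: loose steel spanner, 150 mm, lying beside the press; not needed. Origin: centre of its underside
- spare_nut: loose brass flanged nut, 34 mm wide, 18 mm high; not needed. Origin: centre of its underside
- tape: loose roll of tape, 90 mm across, 24 mm high; not needed. Origin: centre of its underside
- marker: loose white marker pen, 115 mm; not needed. Origin: centre of its underside
- blue_basket: loose light-blue basket of chopsticks, 240 x 190 x 75 mm; not needed. Origin: centre of its underside
- carton: loose pale carton, 150 x 110 x 70 mm; not needed. Origin: centre of its underside
- glue: loose yellow bottle, 48 mm diameter, 110 mm high; not needed. Origin: centre of its underside

How it is judged:
On the way, in this order (a step that is already met when the one before it is completed fails the run):
1. one nut and its diagonal opposite are both tightened (plate down 0.8 to 4 mm at both), while the other pair is not ((((value of joint seat1 between 0.0008 and 0.004 m and value of joint seat3 between 0.0008 and 0.004 m) and value of joint any of seat2, seat4 below 0.0008 m) or ((value of joint seat2 between 0.0008 and 0.004 m and value of joint seat4 between 0.0008 and 0.004 m) and value of joint any of seat1, seat3 below 0.0008 m))), for 0.2 s.
2. all four nuts are tightened (value of joint seat1 between 0.0008 and 0.004 m and value of joint seat2 between 0.0008 and 0.004 m and value of joint seat3 between 0.0008 and 0.004 m and value of joint seat4 between 0.0008 and 0.004 m), for 0.2 s.
At the end, for the whole second after the job is handed in: the plate is drawn down 0.8 to 4 mm at each of the four nuts, level within 0.015 rad, and nothing is held (all of step 2 and angle between plate_mid's own z axis and vertical below 0.015 rad); the robot touches nothing.
It fails at once if a nut is over-tightened: the plate drawn down more than 4.5 mm at it (value of joint any of seat1, seat2, seat3, seat4 above 0.0045 m).
It fails at once if two neighbouring nuts are tightened while neither of their opposites is ((value of joint each of seat1, seat2 above 0.0008 m and value of joint each of seat3, seat4 below 0.0004 m) or (value of joint each of seat2, seat3 above 0.0008 m and value of joint each of seat4, seat1 below 0.0004 m) or (value of joint each of seat3, seat4 above 0.0008 m and value of joint each of seat1, seat2 below 0.0004 m) or (value of joint each of seat4, seat1 above 0.0008 m and value of joint each of seat2, seat3 below 0.0004 m)).
It fails at once if a bystander is moved more than 30 mm (distance of any of spanner, spare_nut, tape, marker, blue_basket, carton, glue from where it was at the start of the episode above 0.03 m).
It also fails if it takes over 72 s, if anything falls off the work surface, if the arm or the gripper's body presses on something with over 40 N, if the wrist force passes 120 N, or if a joint passes its speed limit or range.

## Working session

There is one attempt and no reset: what is moved stays moved. The work goes in short steps, Python scripts to look and compute and a tool call to move; the robot and the scene stay as the last step left them, time stands still between calls to the robot, and variables do not carry over. Pictures are saved under pics/ and viewed, and the job is handed in when it is done.

Besides the shell and the picture viewer there is one more tool, called after "Emit:" in YAML: its name, and indented under it one key for each argument. send_rows: Moves the arm, as the interface text tells. Its arguments: {"type":"object","properties":{"deltas":{"type":"array","items":{"type":"array","items":{"type":"array","items":{"type":"number"}}}},"jaw":{"type":"number"},"force":{"type":"number"}},"required":["deltas"]}

```bash
mkdir -p pics; python3 - <<'E'
from workcell import *
import cv2,numpy as np,pickle
s=get_state();print({k:np.round(v,3) for k,v in s.items()})
for n in ["scene","top"]:
    p=read_camera(n); cv2.imwrite(f"pics/{n}0.png",p["img"][:,:,::-1]); pickle.dump(p,open(f"{n}0.pkl","wb"))
    print(n,p["vfov"],p["R"],p["t"])
E
```

```text
{'clock': np.float64(0.0), 'joint_pos': array([-1.373,  0.314,  0.045,  1.304, -0.   ,  1.431]), 'qvel': array([ 0.001, -0.001,  0.001, -0.   , -0.001,  0.   ]), 'tau': array([ 0.0000e+00, -4.8063e+01,  2.9853e+01,  2.0000e-02, -0.0000e+00,
       -0.0000e+00]), 'tcp_pos': array([ 0.19 , -0.542,  0.202]), 'orientation': array([-0.001,  0.986,  0.168, -0.   ]), 'wrist_force': array([ 1.262, -0.989, -0.257]), 'ft_torque': array([-0.001,  0.032, -0.007]), 'finger_gap': np.float64(0.086)}
scene 56.17002030977967 [[ 0.45989563  0.88797072  0.00200434]
 [ 0.60819281 -0.31334749 -0.72932494]
 [-0.64699113  0.33663238 -0.68416454]] [-0.22549167 -0.25534061  1.51481025]
top 53.64923308603223 [[ 0.02240545 -0.999225    0.03236361]
 [-0.9962301  -0.02502854 -0.08306114]
 [ 0.08380678 -0.03038058 -0.9960188 ]] [-0.05116808  0.51933053  1.2564977 ]
```

View pics/scene0.png

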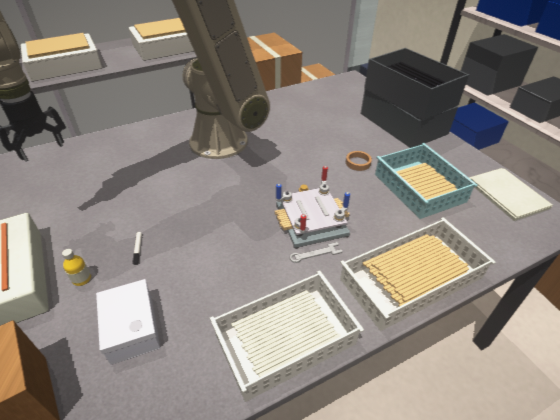

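View pics/top0.png

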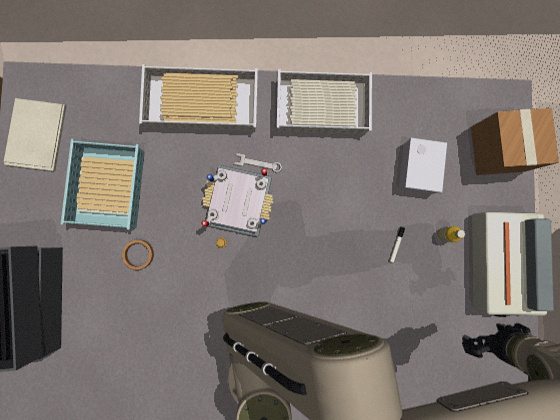

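```bash
cat > h.py <<'E'
from workcell import *
import cv2,numpy as np,pickle
def rays(p):
    f=210/np.tan(np.radians(p["vfov"]/2)); 
    v,u=np.mgrid[0:420,0:560]
    return np.dstack([(u-p["cx"])/f,(v-p["cy"])/f,np.ones_like(u)*1.0])
def cloud(p):
    c=rays(p)*p["z_map"][...,None]
    return (c-p["t"])@p["R"]
E
python3 - <<'E'
from h import *
p=pickle.load(open("top0.pkl","rb"))
W=cloud(p); im=p["img"]
cv2.imwrite("pics/topz.png",cv2.resize(im[150:250,180:300,::-1],None,fx=6,fy=6,interpolation=cv2.INTER_NEAREST))
sub=np.zeros((420,560),bool); sub[150:250,180:300]=1
hsv=cv2.cvtColor(im,cv2.COLOR_RGB2HSV)
for n,m in dict(blue=(hsv[...,0]>100)&(hsv[...,0]<130)&(hsv[...,1]>120),red=((hsv[...,0]<6)|(hsv[...,0]>174))&(hsv[...,1]>140)).items():
    k,l,st,c=cv2.connectedComponentsWithStats((m&sub).astype(np.uint8))
    for i in range(1,k):
        if st[i,4]>3:
            pt=W[l==i]; t=pt[pt[:,2]>.11]; print(n,c[i],st[i,4],pt.mean(0).round(3),len(t),t.mean(0).round(4) if len(t) else None)
m=sub&(W[...,2]>.042)&(W[...,2]<.06)
P=W[m];print(P.mean(0),m.sum());print(cv2.minAreaRect(P[:,:2].astype(np.float32)*1000))
m=sub&(W[...,2]>.062)&(W[...,2]<.09)
cv2.imwrite("pics/hubs.png",cv2.resize((m[150:250,180:300]*255).astype(np.uint8),None,fx=6,fy=6,interpolation=0))
E
```

```text
blue [210.  177.4] 30 [0.581 0.166 0.148] 19 [0.5789 0.1627 0.1824]
blue [262.5625 221.    ] 16 [0.465 0.017 0.114] 12 [0.4663 0.0179 0.1216]
red [264.04166667 171.66666667] 24 [0.607 0.017 0.112] 17 [0.6088 0.0168 0.1193]
red [205.04347826 222.95652174] 23 [0.456 0.181 0.107] 16 [0.4569 0.1807 0.1191]
[0.53184357 0.09613438 0.05137508] 2481
((534.1429443359375, 102.29164123535156), (167.0767059326172, 165.82025146484375), 78.92709350585938)
```

View pics/topz.png

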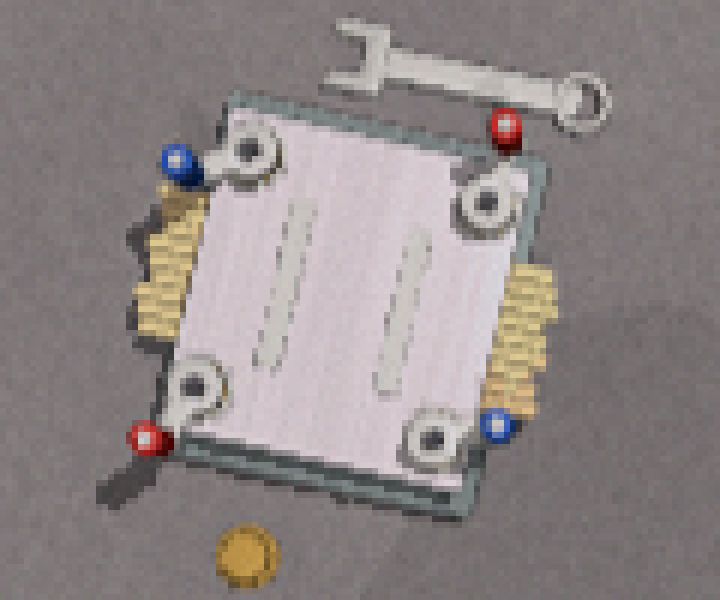

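View pics/hubs.png

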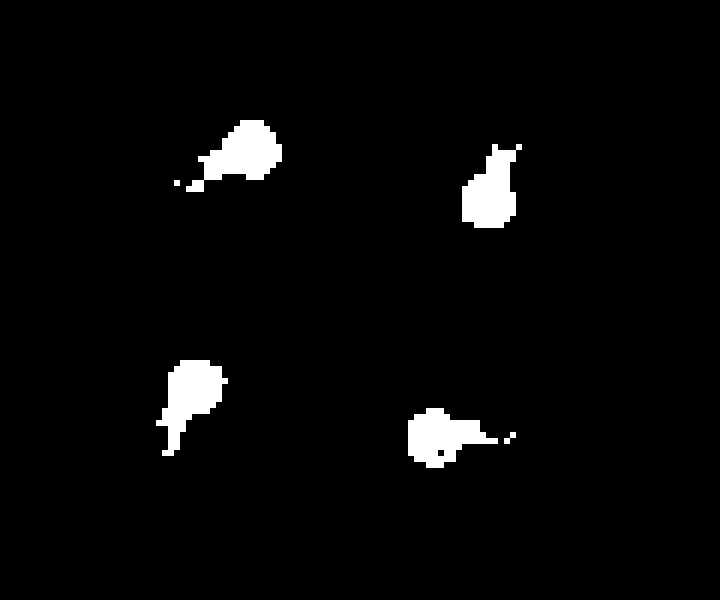

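```bash
cat >> h.py <<'E'
def onplane(R,t,f,cx,cy,uv,z):
    d=R.T@np.array([(uv[0]-cx)/f,(uv[1]-cy)/f,1]); C=-R.T@t
    return C+d*(z-C[2])/d[2]
E
python3 - <<'E'
from h import *
p=pickle.load(open("top0.pkl","rb"))
W=cloud(p); f=210/np.tan(np.radians(p["vfov"]/2))
for nm,uv in dict(A=(221.3,175),B=(261.3,183.8),C=(212.7,214.5),D=(252.3,223)).items():
    u,v=map(int,np.round(uv)); print(nm,onplane(p["R"],p["t"],f,p["cx"],p["cy"],uv,.075).round(4), W[v-5:v+6,u-5:u+6,2].max().round(4),np.median(W[v-2:v+3,u-2:u+3,2]).round(4))
    print((W[v-6:v+7,u-6:u+7,2]*1000).astype(int)) if nm=="A" else 0
for nm,uv in dict(bA=(209.6,176.2),bD=(262.5,220.5),rB=(264.4,171),rC=(204.6,222.6)).items(): print(nm,onplane(p["R"],p["t"],f,p["cx"],p["cy"],uv,.121).round(4))
s=get_state()
import scipy.spatial.transform as T
w=s["orientation"];print(T.Rotation.from_quat(np.r_[w[1:],w[0]]).as_matrix().round(3))
E
```

```text
A [0.6001 0.1431 0.075 ] 0.0825 0.0744
[[ 1 -2 23 50 50 52 50 49 49 48 50 48 51]
 [ 1  1 20 55 50 71 71 71 72 55 50 53 57]
 [-2 -4 19 55 72 75 70 71 70 76 57 50 48]
 [-2  3 51 74 73 76 70 74 72 68 75 55 44]
 [ 6 18 69 74 71 75 78 75 71 70 69 60 54]
 [ 2 15 74 71 68 79 74 75 72 70 73 64 51]
 [70 72 70 75 66 77 82 76 72 72 72 64 55]
 [74 72 72 68 69 70 69 73 76 73 72 65 51]
 [71 74 72 70 76 74 70 71 76 69 67 58 54]
 [74 76 68 67 72 66 68 71 74 69 56 52 49]
 [73 66 52 56 52 56 64 62 64 55 55 49 47]
 [47 50 52 53 48 50 51 52 53 52 51 53 49]
 [55 52 46 50 47 49 46 49 46 57 50 48 51]]
B [0.577  0.0243 0.075 ] 0.0812 0.0743
C [0.4826 0.1641 0.075 ] 0.0824 0.0743
D [0.4604 0.0476 0.075 ] 1.2963 0.0732
bA [0.5887 0.1706 0.121 ]
bD [0.4664 0.0172 0.121 ]
rB [0.6079 0.0155 0.121 ]
rC [0.4566 0.1798 0.121 ]
[[ 0.944  0.331 -0.   ]
 [ 0.331 -0.944  0.002]
 [ 0.    -0.002 -1.   ]]
```

Emit:
send_rows:
  deltas:
    - [[0,0,5,0,0,8],[2,3.5,10,0,0,16],[4,7.5,13,0,0,24],[6,11.5,13,0,0,32],[8,15.5,13,0,0,40],[10,20,13,0,0,48],[12,24,13,0,0,56],[14,28,13,0,0,63],[16,32,13,0,0,70],[18.5,36,13,0,0,70],[20.5,40,13,0,0,70],[23,44,13,0,0,70]]
  jaw: 0
  force: 40

```text
clock: 1.3
tcp_pos: [0.4206, -0.1007, 0.3334]
orientation: [-0.0, 0.711, 0.703, -0.0]
wrist_force: [1.0, -0.6, 0.0]
finger_gap: 0.0424
```

Emit:
send_rows:
  deltas:
    - [[2,4,0,0,0,0],[4.5,8,0,0,0,0],[6.5,12,0,0,0,0],[8.5,16,0,0,0,0],[11,19.5,0,0,0,0],[11,19.5,0,0,0,0],[11,19.5,0,0,0,0]]

```text
clock: 2.0
tcp_pos: [0.5304, 0.0933, 0.3323]
orientation: [-0.001, 0.71, 0.704, -0.001]
wrist_force: [-0.6, 0.4, -0.3]
finger_gap: 0.0424
```

```bash
cat >> h.py <<'E'
from scipy.spatial.transform import Rotation as Ro
def wristpose(s,p):
    q=s["orientation"];M=np.eye(4);M[:3,:3]=Ro.from_quat(np.r_[q[1:],q[0]]).as_matrix();M[:3,3]=s["tcp_pos"]
    C=np.linalg.inv(M@np.array(p["hand_eye"])); p["R"]=C[:3,:3];p["t"]=C[:3,3]; return p
def wshot(name):
    s=get_state();p=wristpose(s,read_camera("wrist"));cv2.imwrite(f"pics/{name}.png",p["img"][:,:,::-1]);pickle.dump(p,open(name+".pkl","wb"));return s,p
E
python3 - <<'E'
from h import *
s,p=wshot("w1");print({k:np.round(v,4) for k,v in s.items()},p["vfov"],p["cx"],p["cy"],-p["R"].T@p["t"])
E
```

```text
{'clock': np.float64(2.0), 'joint_pos': array([ 2.5200e-02,  2.4450e-01,  2.6660e-01,  1.5951e+00, -3.0000e-04,
        1.6051e+00]), 'qvel': array([-0.0366, -0.0308, -0.0165,  0.0067, -0.0017, -0.0023]), 'tau': array([ 9.62700e-01, -4.31383e+01,  2.99901e+01, -1.63600e-01,
        7.61000e-02,  3.47000e-02]), 'tcp_pos': array([0.5304, 0.0933, 0.3323]), 'orientation': array([-7.000e-04,  7.103e-01,  7.039e-01, -9.000e-04]), 'wrist_force': array([-0.625 ,  0.3734, -0.3048]), 'ft_torque': array([ 0.0106,  0.041 , -0.022 ]), 'finger_gap': np.float64(0.0424)} 62.08109310002843 279.24557312008324 205.5003940124279 [0.53033795 0.16447681 0.50198027]
```

View pics/w1.png

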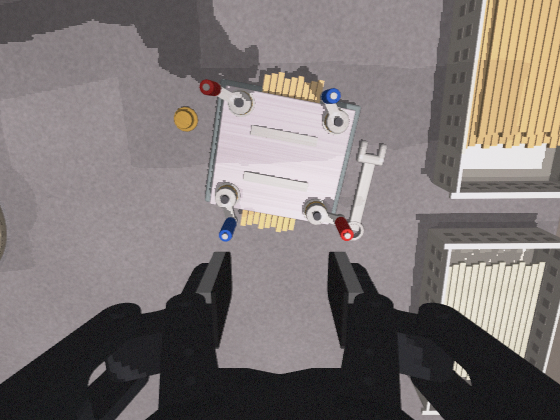

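```bash
python3 - <<'E'
from h import *
p=pickle.load(open("w1.pkl","rb")); im=p["img"]
cv2.imwrite("pics/w1z.png",cv2.resize(im[65:255,180:380,::-1],None,fx=4,fy=3.15,interpolation=cv2.INTER_CUBIC) if 0 else cv2.resize(im[70:250,180:380,::-1],None,fx=3.3,fy=3.3,interpolation=cv2.INTER_CUBIC))
W=cloud(p); f=210/np.tan(np.radians(p["vfov"]/2))
g=cv2.cvtColor(im,cv2.COLOR_RGB2GRAY)
H={}
for nm,(u,v) in dict(A=(338,121),B=(317,215),C=(239,102),D=(226,198)).items():
    sub=255.-g[v-9:v+10,u-9:u+10]; k=np.where(sub>150,sub-150,0); 
    yy,xx=np.mgrid[v-9:v+10,u-9:u+10]; r=(xx-u)**2+(yy-v)**2<49;k=k*r
    c=((k*xx).sum()/k.sum(),(k*yy).sum()/k.sum())
    H[nm]=onplane(p["R"],p["t"],f,p["cx"],p["cy"],c,.075);print(nm,np.round(c,1),H[nm].round(4),(W[v-5:v+6,u-5:u+6,2]).max())
for nm,(u,v) in dict(A=(333,96),B=(347,236),C=(207,86),D=(224,237)).items():
    w=W[v-12:v+13,u-12:u+13].reshape(-1,3); t=w[(w[:,2]>.113)&(w[:,2]<.13)]; print(nm,onplane(p["R"],p["t"],f,p["cx"],p["cy"],(u,v),.121).round(4),len(t),t.mean(0).round(4))
E
```

```text
A [336.9 121.2] [0.598  0.1439 0.075 ] 0.5019802689461113
B [315.8 214. ] [0.5755 0.0282 0.075 ] 0.5019802689461113
C [238.5 102.3] [0.4818 0.1663 0.075 ] 0.5019802689461113
D [224.5 197.9] [0.4593 0.0504 0.075 ] 0.07836961246830826
A [0.5857 0.1717 0.121 ] 191 [0.5855 0.1724 0.1203]
B [0.6076 0.0156 0.121 ] 152 [0.607  0.0184 0.1198]
C [0.4551 0.1826 0.121 ] 199 [0.455  0.1819 0.12  ]
D [0.4639 0.0154 0.121 ] 150 [0.4657 0.0187 0.1198]
```

View pics/w1z.png

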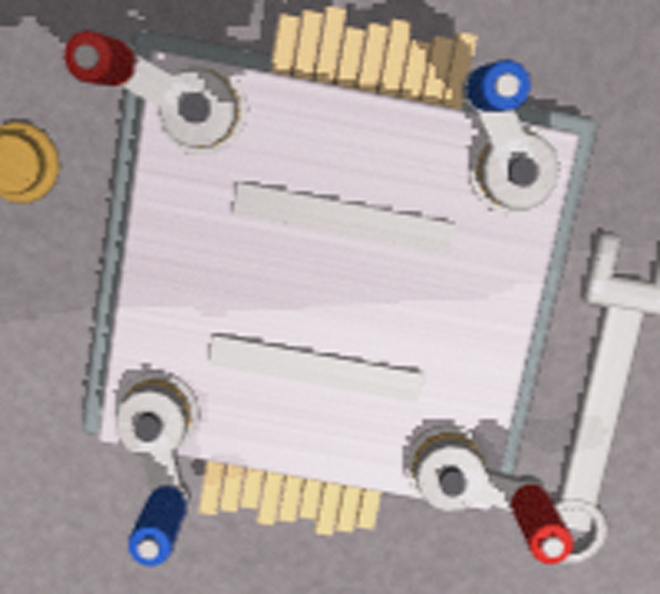

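```bash
python3 - <<'E'
from h import *
p=pickle.load(open("w1.pkl","rb"));q=pickle.load(open("top0.pkl","rb"))
fp=lambda p,c,z:onplane(p["R"],p["t"],210/np.tan(np.radians(p["vfov"]/2)),p["cx"],p["cy"],c,z)[:2]
hw=dict(A=(338.2,121.5),B=(317.3,216.1),C=(238.8,102.7),D=(224.5,199.4));ht=dict(A=(221.3,175),B=(261.3,183.8),C=(212.7,214.5),D=(252.3,223))
gw=dict(A=(333.9,95.8),B=(347.3,235.8),C=(205.8,87.3),D=(225.2,235.8));gt=dict(A=(209.6,176.2),D=(262.5,220.5),B=(264.4,171),C=(204.6,222.6))
loc=dict(A=(1,1),B=(1,-1),C=(-1,1),D=(-1,-1))
for nm,P,h,g in(("wrist",p,hw,gw),("top",q,ht,gt)):
    X=np.array([fp(P,h[k],.076) for k in "ABCD"]);c=X.mean(0);L=np.array([loc[k] for k in "ABCD"])*.06
    Y=X-c; a=np.arctan2((L[:,0]*Y[:,1]-L[:,1]*Y[:,0]).sum(),(L*Y).sum()); R=np.array([[np.cos(a),-np.sin(a)],[np.sin(a),np.cos(a)]])
    F=c+L@R.T; print(nm,c.round(4),np.degrees(a).round(2),"resid mm",((X-F)*1000).round(1).tolist())
    for i,k in enumerate("ABCD"):
        G=fp(P,g[k],.121);d=G-F[i];print(k,F[i].round(4),G.round(4),"r",np.hypot(*d).round(4),"ang",np.degrees(np.arctan2(d[1],d[0])).round(1))
E
```

```text
wrist [0.5296 0.0959] -10.87 resid mm [[-0.4, 0.0], [0.1, -0.1], [0.2, -0.3], [0.0, 0.3]]
A [0.5998 0.1436] [0.5866 0.1719] r 0.0313 ang 115.0
B [0.5772 0.0257] [0.6079 0.0159] r 0.0322 ang -17.7
C [0.482  0.1662] [0.4537 0.1813] r 0.032 ang 151.8
D [0.4594 0.0483] [0.4654 0.0169] r 0.032 ang -79.1
top [0.5299 0.0947] -10.8 resid mm [[-0.2, 0.6], [-0.7, -0.2], [0.3, -0.9], [0.6, 0.6]]
A [0.6001 0.1424] [0.5887 0.1706] r 0.0305 ang 112.0
B [0.5776 0.0245] [0.6079 0.0155] r 0.0316 ang -16.5
C [0.4822 0.1649] [0.4566 0.1798] r 0.0297 ang 149.8
D [0.4597 0.047 ] [0.4664 0.0172] r 0.0305 ang -77.4
```

Emit:
send_rows:
  deltas:
    - [[2.8,4,-1,0,0,0],[5.6,8,-2,0,0,0],[5.6,8,-7,0,0,0],[5.6,8,-12,0,0,0],[5.6,8,-17,0,0,0],[5.6,8,-21,0,0,0],[5.6,8,-23,0,0,0],[5.6,8,-24.9,0,0,0],[5.6,8,-24.9,0,0,0]]
  jaw: 0

```text
clock: 2.95
tcp_pos: [0.5839, 0.1704, 0.0819]
orientation: [-0.002, 0.712, 0.702, -0.002]
wrist_force: [-0.0, 0.6, -0.5]
finger_gap: 0.0427
```

```bash
python3 - <<'E'
from h import *
s,p=wshot("w2");print(s["tcp_pos"],s["wrist_force"],s["finger_gap"],s["clock"])
E
```

```text
[0.58394894 0.17042863 0.08189432] [-0.02300638  0.62732687 -0.49525751] 0.04272991322192688 2.95
```

View pics/w2.png

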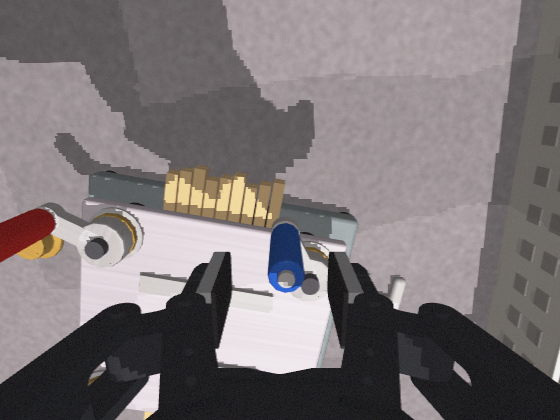

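Emit:
send_rows:
  deltas:
    - [[0.2,0.1,0.1,0,0,0],[0.2,0.1,0.1,0,0,0],[0.2,0.1,0.1,0,0,0],[0.2,0.1,0.1,0,0,0],[0.2,0.1,0.1,0,0,0],[0.2,0.1,0.1,0,0,0]]
  jaw: -1
  force: 40

```text
clock: 3.6
tcp_pos: [0.5896, 0.1738, 0.0874]
orientation: [0.001, 0.711, 0.703, 0.001]
wrist_force: [-1.6, 0.2, 7.1]
finger_gap: 0.0129
```

```bash
python3 - <<'E'
from h import *
s=get_state();print(s["tcp_pos"],s["wrist_force"],s["finger_gap"],s["clock"])
E
```

```text
[0.58956473 0.17379005 0.08739252] [-1.55969831  0.22837657  7.0529359 ] 0.012902351584206802 3.6
```

```bash
python3 - <<'E'
from h import *
s,p=wshot("w3");print(s["tcp_pos"],s["wrist_force"],s["finger_gap"],s["ft_torque"])
s=get_state();print(s["tcp_pos"],s["wrist_force"],s["finger_gap"],s["ft_torque"])
W=cloud(p);m=(W[...,2]>.112)&(W[...,2]<.125)
hsv=cv2.cvtColor(p["img"],cv2.COLOR_RGB2HSV);b=(hsv[...,0]>100)&(hsv[...,0]<130)&(hsv[...,1]>120)
print(W[b].mean(0), W[b&m].mean(0))
E
```

```text
[0.58956473 0.17379005 0.08739252] [-1.55969831  0.22837657  7.0529359 ] 0.012902351584206802 [ 0.07517274  0.33956956 -0.04955525]
[0.58959835 0.17379324 0.08738321] [-1.73350055 -0.50134142  6.09009066] 0.012752011046889583 [ 0.0331379   0.31583908 -0.00977271]
[0.58844493 0.17811468 0.10799861] [0.58854648 0.17604788 0.11882613]
```

View pics/w3.png

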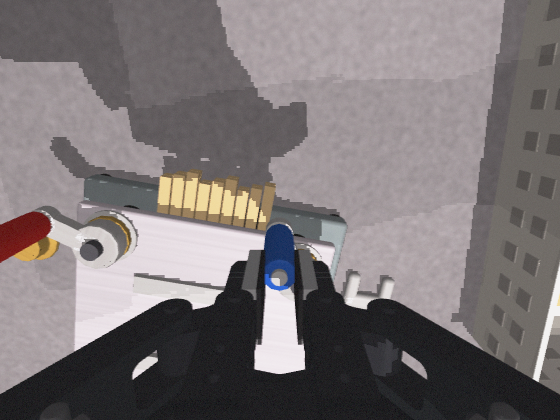

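```bash
cat >> h.py <<'E'
def arc(a0,da_list,r=3.2,dz=0):
    a0=np.radians(a0); return [[round(float(r*(np.cos(a0-d)-np.cos(a0))),2),round(float(r*(np.sin(a0-d)-np.sin(a0))),2),dz,0,0,0] for d in da_list]
def ang(c,th0=None):
    s=get_state();d=s["tcp_pos"][:2]-np.array(c);th=np.arctan2(d[1],d[0]);f=s["wrist_force"]
    t=np.array([np.sin(th),-np.cos(th)]);print("t",round(float(s["clock"]),2),"tcp",s["tcp_pos"].round(4),"r",np.hypot(*d).round(4),"ang",np.degrees(th).round(1),"Ftan(resist +)",-(f[:2]@t).round(2),"Frad",(f[:2]@d/np.hypot(*d)).round(2),"F",f.round(1),"gap",s["finger_gap"].round(4))
E
python3 -c "
from h import *
ang((.5999,.1430));print(arc(109,np.arange(1,11)*.13,dz=.2))"
```

```text
Traceback (most recent call last):
  File "h.py", line 23, in ang
    t=np.array([np.sin(th),-np.cos(th)]);print("t",round(float(s["clock"]),2),"tcp",s["tcp_pos"].round(4),"r",np.hypot(*d).round(4),"ang",np.degrees(th).round(1),"Ftan(resist +)",-(f[:2]@t).round(2),"Frad",(f[:2]@d/np.hypot(*d)).round(2),"F",f.round(1),"gap",s["finger_gap"].round(4))
                                                                                                                                                                                                                                                                   ^^^^^^^^^^^^^^^^^^^^^
AttributeError: 'float' object has no attribute 'round'
```

```bash
sed -i 's/s\["finger_gap"\].round(4)/round(float(s["finger_gap"]),4)/' h.py
python3 -c "
from h import *
ang((.5999,.1430));print(arc(109,np.arange(1,11)*.13,dz=.2))"
```

```text
t 3.65 tcp [0.5896 0.1738 0.0874] r 0.0325 ang 108.5 Ftan(resist +) 1.8 Frad 0.07 F [-1.7 -0.5  6.1] gap 0.0128
[[0.4, 0.11, 0.2, 0, 0, 0], [0.81, 0.17, 0.2, 0, 0, 0], [1.23, 0.17, 0.2, 0, 0, 0], [1.64, 0.12, 0.2, 0, 0, 0], [2.04, 0.01, 0.2, 0, 0, 0], [2.43, -0.14, 0.2, 0, 0, 0], [2.79, -0.35, 0.2, 0, 0, 0], [3.12, -0.6, 0.2, 0, 0, 0], [3.42, -0.89, 0.2, 0, 0, 0], [3.68, -1.21, 0.2, 0, 0, 0]]
```

Emit:
send_rows:
  deltas:
    - [[0.4,0.11,0.2,0,0,0],[0.81,0.17,0.2,0,0,0],[1.23,0.17,0.2,0,0,0],[1.64,0.12,0.2,0,0,0],[2.04,0.01,0.2,0,0,0],[2.43,-0.14,0.2,0,0,0],[2.79,-0.35,0.2,0,0,0],[3.12,-0.6,0.2,0,0,0],[3.42,-0.89,0.2,0,0,0],[3.68,-1.21,0.2,0,0,0]]

```text
clock: 4.65
tcp_pos: [0.6266, 0.1614, 0.0878]
orientation: [0.0, 0.711, 0.703, 0.001]
wrist_force: [1.4, 3.9, 2.9]
finger_gap: 0.0126
```

```bash
python3 -c "
from h import *
ang((.5999,.1430));print(arc(109-np.degrees(1.3),np.arange(1,5)*.08))"
```

```text
t 4.65 tcp [0.6266 0.1614 0.0878] r 0.0324 ang 34.6 Ftan(resist +) 2.38 Frad 3.4 F [1.4 3.9 2.9] gap 0.0126
[[0.14, -0.22, 0, 0, 0, 0], [0.26, -0.44, 0, 0, 0, 0], [0.36, -0.68, 0, 0, 0, 0], [0.44, -0.92, 0, 0, 0, 0]]
```

Emit:
send_rows:
  deltas:
    - [[0.14,-0.22,0,0,0,0],[0.26,-0.44,0,0,0,0],[0.36,-0.68,0,0,0,0],[0.44,-0.92,0,0,0,0]]

```text
clock: 5.05
tcp_pos: [0.6308, 0.1519, 0.0879]
orientation: [0.001, 0.711, 0.703, 0.001]
wrist_force: [3.9, 2.5, 3.1]
finger_gap: 0.0126
```

```bash
python3 -c "
from h import *
ang((.5999,.1430));print(arc(109-np.degrees(1.62),np.arange(1,5)*.06))"
```

```text
t 5.05 tcp [0.6308 0.1519 0.0879] r 0.0322 ang 16.1 Ftan(resist +) 1.34 Frad 4.44 F [3.9 2.5 3.1] gap 0.0126
[[0.05, -0.19, 0, 0, 0, 0], [0.08, -0.37, 0, 0, 0, 0], [0.11, -0.56, 0, 0, 0, 0], [0.12, -0.76, 0, 0, 0, 0]]
```

Emit:
send_rows:
  deltas:
    - [[0.1,-0.19,0,0,0,0],[0.14,-0.37,0,0,0,0],[0.18,-0.56,0,0,0,0],[0.2,-0.76,0,0,0,0]]

```text
clock: 5.45
tcp_pos: [0.6322, 0.1442, 0.0878]
orientation: [0.0, 0.711, 0.703, 0.0]
wrist_force: [4.0, 1.1, 4.8]
finger_gap: 0.0127
```

```bash
python3 -c "
from h import *
ang((.5999,.1430));print(arc(109-np.degrees(1.86),np.arange(1,5)*.06))"
```

```text
t 5.45 tcp [0.6322 0.1442 0.0878] r 0.0324 ang 2.2 Ftan(resist +) 0.97 Frad 4.0 F [4.  1.1 4.8] gap 0.0127
[[0.0, -0.19, 0, 0, 0, 0], [-0.01, -0.38, 0, 0, 0, 0], [-0.03, -0.57, 0, 0, 0, 0], [-0.06, -0.76, 0, 0, 0, 0]]
```

Emit:
send_rows:
  deltas:
    - [[0.0,-0.19,0,0,0,0],[-0.01,-0.38,0,0,0,0],[-0.03,-0.57,0,0,0,0],[-0.06,-0.76,0,0,0,0]]

```text
clock: 5.85
tcp_pos: [0.6315, 0.1365, 0.0877]
orientation: [0.001, 0.711, 0.703, 0.0]
wrist_force: [4.1, 1.0, 5.2]
finger_gap: 0.013
```

```bash
python3 -c "
from h import *
ang((.5999,.1430));print(arc(109-np.degrees(2.1),np.arange(1,5)*.06))"
```

```text
t 5.85 tcp [0.6315 0.1365 0.0877] r 0.0323 ang -11.7 Ftan(resist +) 1.81 Frad 3.81 F [4.1 1.  5.2] gap 0.013
[[-0.04, -0.19, 0, 0, 0, 0], [-0.1, -0.37, 0, 0, 0, 0], [-0.16, -0.55, 0, 0, 0, 0], [-0.24, -0.73, 0, 0, 0, 0]]
```

Emit:
send_rows:
  deltas:
    - [[-0.04,-0.19,0,0,0,0],[-0.1,-0.37,0,0,0,0],[-0.16,-0.55,0,0,0,0],[-0.24,-0.73,0,0,0,0]]

```text
clock: 6.25
tcp_pos: [0.6301, 0.1319, 0.0878]
orientation: [-0.001, 0.711, 0.704, 0.003]
wrist_force: [7.2, 9.5, 2.7]
finger_gap: 0.0128
```

```bash
python3 -c "
from h import *
ang((.5999,.1430));print(arc(109-np.degrees(2.34),np.arange(1,5)*.06))"
```

```text
t 6.25 tcp [0.6301 0.1319 0.0878] r 0.0322 ang -20.2 Ftan(resist +) 11.37 Frad 3.5 F [7.2 9.5 2.7] gap 0.0128
[[-0.09, -0.17, 0, 0, 0, 0], [-0.18, -0.34, 0, 0, 0, 0], [-0.29, -0.5, 0, 0, 0, 0], [-0.41, -0.65, 0, 0, 0, 0]]
```

Emit:
send_rows:
  deltas:
    - [[-0.03,-0.06,0,0,0,0],[-0.06,-0.11,0,0,0,0],[-0.06,-0.11,0,0,0,0],[-0.06,-0.11,0,0,0,0]]

```text
clock: 6.65
tcp_pos: [0.6297, 0.1309, 0.0878]
orientation: [-0.0, 0.711, 0.704, 0.003]
wrist_force: [6.5, 8.5, 2.4]
finger_gap: 0.0126
```

```bash
python3 -c "
from h import *
for i in range(3):ang((.5999,.1430));read_camera('wrist')
print(arc(109-np.degrees(2.38),np.arange(1,5)*.06))"
```

```text
t 6.65 tcp [0.6297 0.1309 0.0878] r 0.0321 ang -22.1 Ftan(resist +) 10.31 Frad 2.77 F [6.5 8.5 2.4] gap 0.0126
t 6.7 tcp [0.6297 0.1309 0.0878] r 0.0322 ang -22.1 Ftan(resist +) 10.99 Frad 3.8 F [7.7 8.7 3. ] gap 0.0129
t 6.75 tcp [0.6297 0.1309 0.0878] r 0.0322 ang -22.2 Ftan(resist +) 10.38 Frad 3.17 F [6.9 8.4 3.4] gap 0.0128
[[-0.09, -0.17, 0, 0, 0, 0], [-0.2, -0.33, 0, 0, 0, 0], [-0.31, -0.49, 0, 0, 0, 0], [-0.43, -0.63, 0, 0, 0, 0]]
```

Emit:
send_rows:
  deltas:
    - [[-0.09,-0.17,0,0,0,0],[-0.2,-0.33,0,0,0,0],[-0.26,-0.42,0,0,0,0],[-0.26,-0.42,0,0,0,0],[-0.26,-0.42,0,0,0,0]]

```text
clock: 7.3
tcp_pos: [0.6277, 0.127, 0.0878]
orientation: [-0.0, 0.71, 0.704, 0.003]
wrist_force: [8.4, 10.0, 2.5]
finger_gap: 0.0128
```

```bash
python3 -c "
from h import *
for i in range(4):ang((.5999,.1430));read_camera('wrist')
print(arc(109-np.degrees(2.54),np.arange(1,5)*.06))"
```

```text
t 7.3 tcp [0.6277 0.127  0.0878] r 0.0321 ang -29.9 Ftan(resist +) 12.81 Frad 2.28 F [ 8.4 10.   2.5] gap 0.0128
t 7.35 tcp [0.6277 0.127  0.0878] r 0.0321 ang -29.9 Ftan(resist +) 12.53 Frad 3.57 F [9.3 9.1 2.4] gap 0.0126
t 7.4 tcp [0.6277 0.127  0.0879] r 0.0321 ang -29.9 Ftan(resist +) 12.82 Frad 3.03 F [9.  9.6 2.9] gap 0.0126
t 7.45 tcp [0.6277 0.127  0.0879] r 0.0321 ang -29.8 Ftan(resist +) 13.55 Frad 3.27 F [ 9.6 10.1  1.8] gap 0.0124
[[-0.12, -0.15, 0, 0, 0, 0], [-0.25, -0.29, 0, 0, 0, 0], [-0.38, -0.43, 0, 0, 0, 0], [-0.53, -0.56, 0, 0, 0, 0]]
```

Emit:
send_rows:
  deltas:
    - [[0.09,0.15,0,0,0,0],[0.18,0.3,0,0,0,0],[0.18,0.3,0,0,0,0]]

```text
clock: 7.8
tcp_pos: [0.6285, 0.1283, 0.0877]
orientation: [0.0, 0.711, 0.703, 0.001]
wrist_force: [6.0, 5.2, 3.7]
finger_gap: 0.0126
```

```bash
python3 -c "
from h import *
ang((.5999,.1430))"
```

```text
t 7.8 tcp [0.6285 0.1283 0.0877] r 0.0322 ang -27.3 Ftan(resist +) 7.34 Frad 2.93 F [6.  5.2 3.7] gap 0.0126
```

Emit:
send_rows:
  deltas:
    - [[0,0,0,0,0,0],[0,0,0,0,0,0],[0,0,0,0,0,0],[0,0,0,0,0,0],[0,0,4,0,0,0],[0,0,8,0,0,0],[0,0,8,0,0,0]]
  jaw: 0

```text
clock: 8.5
tcp_pos: [0.6302, 0.1274, 0.1735]
orientation: [0.003, 0.711, 0.703, 0.003]
wrist_force: [0.7, -0.0, 0.6]
finger_gap: 0.0426
```

```bash
python3 -c "
from h import *
ang((.5999,.1430));wshot('w4')"
```

```text
t 8.5 tcp [0.6302 0.1274 0.1735] r 0.0341 ang -27.2 Ftan(resist +) 0.31 Frad 0.65 F [ 0.7 -0.   0.6] gap 0.0426
```

View pics/w4.png

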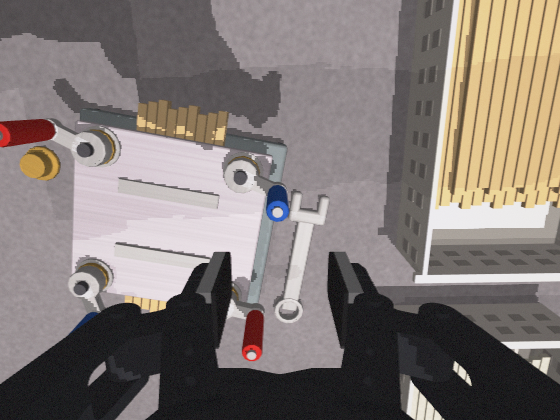

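Emit:
send_rows:
  deltas:
    - [[-4,-2.8,0,0,0,0],[-8,-5.5,0,0,0,0],[-12,-8.3,0,0,0,0],[-16.2,-11.1,0,0,0,0],[-16.2,-11.1,-2,0,0,0],[-16.2,-11.1,-5,0,0,0],[-16.2,-11.1,-8.2,0,0,0],[-16.2,-11.1,-8.2,0,0,0]]

```text
clock: 9.35
tcp_pos: [0.4604, 0.0167, 0.0809]
orientation: [-0.004, 0.711, 0.703, -0.003]
wrist_force: [-1.4, 1.0, -0.2]
finger_gap: 0.0428
```

```bash
python3 -c "
from h import *
ang((.4596,.0477));wshot('w5')"
```

```text
t 9.35 tcp [0.4604 0.0167 0.0809] r 0.031 ang -88.6 Ftan(resist +) -1.35 Frad -0.99 F [-1.4  1.  -0.2] gap 0.0428
```

View pics/w5.png

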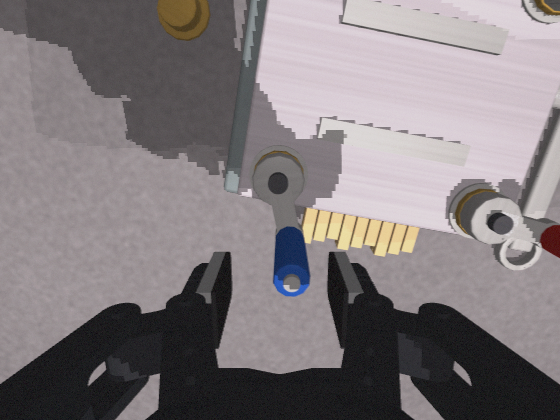

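Emit:
send_rows:
  deltas:
    - [[0,0,0.2,0,0,0],[0,0,0.2,0,0,0],[0,0,0.2,0,0,0],[0,0,0.2,0,0,0],[0,0,0.2,0,0,0],[0,0,0.2,0,0,0]]
  jaw: -1

```text
clock: 10.0
tcp_pos: [0.4665, 0.016, 0.0888]
orientation: [0.001, 0.711, 0.703, 0.001]
wrist_force: [-1.3, -2.0, 6.2]
finger_gap: 0.0121
```

```bash
python3 -c "
from h import *
ang((.4596,.0477));print(arc(-78.5,np.arange(1,12)*.13))"
```

```text
t 10.0 tcp [0.4665 0.016  0.0888] r 0.0324 ang -77.6 Ftan(resist +) -1.69 Frad 1.66 F [-1.3 -2.   6.2] gap 0.0121
[[-0.41, -0.06, 0, 0, 0, 0], [-0.83, -0.06, 0, 0, 0, 0], [-1.24, -0.01, 0, 0, 0, 0], [-1.64, 0.1, 0, 0, 0, 0], [-2.03, 0.25, 0, 0, 0, 0], [-2.39, 0.46, 0, 0, 0, 0], [-2.72, 0.71, 0, 0, 0, 0], [-3.02, 1.0, 0, 0, 0, 0], [-3.28, 1.32, 0, 0, 0, 0], [-3.49, 1.68, 0, 0, 0, 0], [-3.65, 2.06, 0, 0, 0, 0]]
```

Emit:
send_rows:
  deltas:
    - [[-0.41,-0.06,0,0,0,0],[-0.83,-0.06,0,0,0,0],[-1.24,-0.01,0,0,0,0],[-1.64,0.1,0,0,0,0],[-2.03,0.25,0,0,0,0],[-2.39,0.46,0,0,0,0],[-2.72,0.71,0,0,0,0],[-3.02,1.0,0,0,0,0],[-3.28,1.32,0,0,0,0],[-3.49,1.68,0,0,0,0],[-3.65,2.06,0,0,0,0]]

```text
clock: 11.1
tcp_pos: [0.4298, 0.0363, 0.0888]
orientation: [0.002, 0.711, 0.703, 0.0]
wrist_force: [-0.4, -2.5, 8.9]
finger_gap: 0.0119
```

```bash
python3 -c "
from h import *
ang((.4596,.0477));print(arc(-78.5-np.degrees(1.43),np.arange(1,6)*.07))"
```

```text
t 11.1 tcp [0.4298 0.0363 0.0888] r 0.0319 ang -159.1 Ftan(resist +) 2.25 Frad 1.24 F [-0.4 -2.5  8.9] gap 0.0119
[[-0.07, 0.21, 0, 0, 0, 0], [-0.12, 0.43, 0, 0, 0, 0], [-0.16, 0.65, 0, 0, 0, 0], [-0.18, 0.88, 0, 0, 0, 0], [-0.18, 1.1, 0, 0, 0, 0]]
```

Emit:
send_rows:
  deltas:
    - [[-0.07,0.21,0.1,0,0,0],[-0.12,0.43,0.1,0,0,0],[-0.16,0.65,0.1,0,0,0],[-0.18,0.88,0.1,0,0,0]]

```text
clock: 11.5
tcp_pos: [0.4275, 0.0456, 0.0889]
orientation: [0.001, 0.711, 0.703, 0.0]
wrist_force: [0.3, -1.9, 4.9]
finger_gap: 0.0125
```

```bash
python3 -c "
from h import *
ang((.4596,.0477));print(arc(-78.5-np.degrees(1.71),np.arange(1,6)*.06))"
```

```text
t 11.5 tcp [0.4275 0.0456 0.0889] r 0.0322 ang -176.3 Ftan(resist +) 1.93 Frad -0.14 F [ 0.3 -1.9  4.9] gap 0.0125
[[-0.01, 0.19, 0, 0, 0, 0], [-0.0, 0.38, 0, 0, 0, 0], [0.02, 0.57, 0, 0, 0, 0], [0.04, 0.76, 0, 0, 0, 0], [0.08, 0.95, 0, 0, 0, 0]]
```

Emit:
send_rows:
  deltas:
    - [[-0.01,0.19,0,0,0,0],[0,0.38,0,0,0,0],[0.02,0.57,0,0,0,0],[0.04,0.76,0,0,0,0]]

```text
clock: 11.9
tcp_pos: [0.4278, 0.0533, 0.0889]
orientation: [0.0, 0.711, 0.703, 0.0]
wrist_force: [-1.0, -1.4, 5.8]
finger_gap: 0.0127
```

```bash
python3 -c "
from h import *
ang((.4596,.0477));print(arc(-78.5-np.degrees(1.95),np.arange(1,6)*.06))"
```

```text
t 11.9 tcp [0.4278 0.0533 0.0889] r 0.0323 ang 170.1 Ftan(resist +) 1.57 Frad 0.75 F [-1.  -1.4  5.8] gap 0.0127
[[0.04, 0.19, 0, 0, 0, 0], [0.09, 0.37, 0, 0, 0, 0], [0.15, 0.55, 0, 0, 0, 0], [0.23, 0.73, 0, 0, 0, 0], [0.31, 0.91, 0, 0, 0, 0]]
```

Emit:
send_rows:
  deltas:
    - [[0.04,0.19,0,0,0,0],[0.09,0.37,0,0,0,0],[0.15,0.55,0,0,0,0],[0.23,0.73,0,0,0,0]]

```text
clock: 12.3
tcp_pos: [0.4297, 0.0603, 0.0887]
orientation: [0.0, 0.711, 0.703, -0.0]
wrist_force: [-1.7, -4.7, 5.9]
finger_gap: 0.0124
```

```bash
python3 -c "
from h import *
ang((.4596,.0477));print(arc(-78.5-np.degrees(2.19),np.arange(1,6)*.06))"
```

```text
t 12.3 tcp [0.4297 0.0603 0.0887] r 0.0325 ang 157.1 Ftan(resist +) 4.97 Frad -0.3 F [-1.7 -4.7  5.9] gap 0.0124
[[0.08, 0.17, 0, 0, 0, 0], [0.18, 0.34, 0, 0, 0, 0], [0.28, 0.5, 0, 0, 0, 0], [0.39, 0.66, 0, 0, 0, 0], [0.51, 0.81, 0, 0, 0, 0]]
```

Emit:
send_rows:
  deltas:
    - [[0.08,0.17,0,0,0,0],[0.18,0.34,0,0,0,0],[0.28,0.5,0,0,0,0],[0.28,0.5,0,0,0,0],[0.28,0.5,0,0,0,0]]

```text
clock: 12.8
tcp_pos: [0.4311, 0.0638, 0.0886]
orientation: [0.001, 0.711, 0.703, -0.003]
wrist_force: [-4.3, -7.6, 9.8]
finger_gap: 0.0128
```

```bash
python3 -c "
from h import *
for i in range(4):ang((.4596,.0477));read_camera('wrist')
print(arc(-78.5-np.degrees(2.37),np.arange(1,6)*.06))"
```

```text
t 12.8 tcp [0.4311 0.0638 0.0886] r 0.0327 ang 150.6 Ftan(resist +) 8.73 Frad -0.03 F [-4.3 -7.6  9.8] gap 0.0128
t 12.85 tcp [0.4311 0.0637 0.0886] r 0.0327 ang 150.7 Ftan(resist +) 9.14 Frad -0.95 F [-3.6 -8.4  8.9] gap 0.0123
t 12.9 tcp [0.4311 0.0637 0.0886] r 0.0327 ang 150.6 Ftan(resist +) 9.42 Frad -0.72 F [-4.  -8.6  8.9] gap 0.0122
t 12.95 tcp [0.4311 0.0638 0.0886] r 0.0327 ang 150.6 Ftan(resist +) 8.87 Frad -0.28 F [-4.1 -7.9  9.4] gap 0.0124
[[0.11, 0.16, 0, 0, 0, 0], [0.23, 0.3, 0, 0, 0, 0], [0.37, 0.44, 0, 0, 0, 0], [0.5, 0.58, 0, 0, 0, 0], [0.65, 0.7, 0, 0, 0, 0]]
```

Emit:
send_rows:
  deltas:
    - [[0.11,0.16,0,0,0,0],[0.23,0.3,0,0,0,0],[0.37,0.44,0,0,0,0],[0.48,0.55,0,0,0,0],[0.48,0.55,0,0,0,0],[0.48,0.55,0,0,0,0]]

```text
clock: 13.6
tcp_pos: [0.4343, 0.0689, 0.0884]
orientation: [0.0, 0.711, 0.703, -0.004]
wrist_force: [-8.6, -8.6, 13.3]
finger_gap: 0.0122
```

```bash
python3 -c "
from h import *
for i in range(4):ang((.4596,.0477));read_camera('wrist')
print(arc(-78.5-np.degrees(2.6),np.arange(1,6)*.06))"
```

```text
t 13.6 tcp [0.4343 0.0689 0.0884] r 0.033 ang 140.0 Ftan(resist +) 12.15 Frad 1.03 F [-8.6 -8.6 13.3] gap 0.0122
t 13.65 tcp [0.4344 0.0689 0.0884] r 0.033 ang 139.9 Ftan(resist +) 11.86 Frad -0.86 F [-7.  -9.6 11.7] gap 0.0124
t 13.7 tcp [0.4344 0.0689 0.0884] r 0.033 ang 139.9 Ftan(resist +) 11.87 Frad -0.69 F [-7.1 -9.5 11.9] gap 0.0123
t 13.75 tcp [0.4343 0.0689 0.0884] r 0.033 ang 140.0 Ftan(resist +) 12.32 Frad -0.79 F [-7.3 -9.9 11.9] gap 0.0127
[[0.15, 0.13, 0, 0, 0, 0], [0.3, 0.24, 0, 0, 0, 0], [0.46, 0.35, 0, 0, 0, 0], [0.62, 0.45, 0, 0, 0, 0], [0.79, 0.53, 0, 0, 0, 0]]
```

Emit:
send_rows:
  deltas:
    - [[0.15,0.13,0,0,0,0],[0.17,0.15,0,0,0,0],[0.17,0.15,0,0,0,0]]

```text
clock: 14.1
tcp_pos: [0.4355, 0.0703, 0.0883]
orientation: [-0.0, 0.712, 0.703, -0.004]
wrist_force: [-8.9, -9.3, 13.6]
finger_gap: 0.0125
```

```bash
python3 -c "
from h import *
for i in range(4):ang((.4596,.0477));read_camera('wrist')"
```

```text
t 14.1 tcp [0.4355 0.0703 0.0883] r 0.0331 ang 136.8 Ftan(resist +) 12.88 Frad 0.18 F [-8.9 -9.3 13.6] gap 0.0125
t 14.15 tcp [0.4355 0.0703 0.0883] r 0.0331 ang 136.8 Ftan(resist +) 12.67 Frad -1.21 F [ -7.8 -10.1  13.2] gap 0.0122
t 14.2 tcp [0.4355 0.0703 0.0883] r 0.0331 ang 136.9 Ftan(resist +) 13.69 Frad 0.18 F [-9.5 -9.9 13.1] gap 0.0122
t 14.25 tcp [0.4355 0.0703 0.0883] r 0.0331 ang 136.9 Ftan(resist +) 13.32 Frad -0.51 F [ -8.7 -10.1  13.6] gap 0.0121
```

Emit:
send_rows:
  deltas:
    - [[-0.2,-0.2,0,0,0,0],[-0.38,-0.4,0,0,0,0],[-0.38,-0.4,0,0,0,0]]

```text
clock: 14.6
tcp_pos: [0.4343, 0.0681, 0.0887]
orientation: [-0.0, 0.711, 0.703, -0.001]
wrist_force: [-2.5, -2.2, 8.2]
finger_gap: 0.0128
```

Emit:
send_rows:
  deltas:
    - [[0,0,0,0,0,0],[0,0,0,0,0,0],[0,0,0,0,0,0],[0,0,0,0,0,0],[0,0,4,0,0,0],[0,0,8,0,0,0],[0,0,8,0,0,0],[0,0,8,0,0,0]]
  jaw: 0

```text
clock: 15.4
tcp_pos: [0.4361, 0.0687, 0.1692]
orientation: [0.001, 0.711, 0.703, 0.001]
wrist_force: [0.1, -0.4, -0.3]
finger_gap: 0.043
```

```bash
python3 - <<'E'
from h import *
ang((.4596,.0477));wshot('w6')
p=read_camera("top");cv2.imwrite("pics/top6.png",cv2.resize(p["img"][150:250,180:300,::-1],None,fx=5,fy=5,interpolation=cv2.INTER_CUBIC))
E
```

```text
t 15.4 tcp [0.4361 0.0687 0.1692] r 0.0315 ang 138.2 Ftan(resist +) 0.24 Frad -0.32 F [ 0.1 -0.4 -0.3] gap 0.043
```

View pics/w6.png

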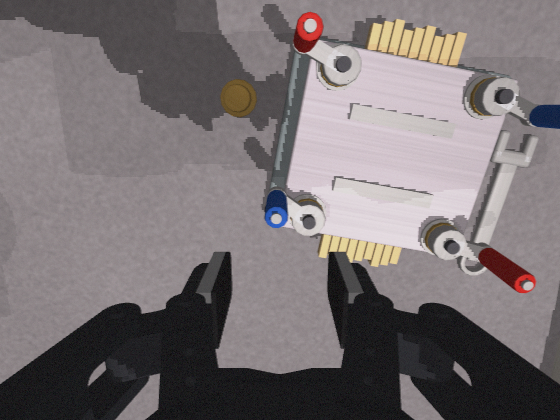

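Emit:
send_rows:
  deltas:
    - [[0.6,4,0,0,0,0],[1.2,8,0,0,0,0],[1.8,11.3,0,0,0,0],[1.8,11.3,0,0,0,0],[1.8,11.3,-3,0,0,0],[1.8,11.3,-6,0,0,0],[1.8,11.3,-8,0,0,0],[1.8,11.3,-8,0,0,0]]

```text
clock: 16.3
tcp_pos: [0.4495, 0.1804, 0.0845]
orientation: [-0.002, 0.711, 0.703, -0.004]
wrist_force: [-0.6, -0.7, -0.5]
finger_gap: 0.0427
```

```bash
python3 -c "
from h import *
ang((.4821,.1656));wshot('w7')"
```

```text
t 16.3 tcp [0.4495 0.1804 0.0845] r 0.0359 ang 155.6 Ftan(resist +) 0.89 Frad 0.24 F [-0.6 -0.7 -0.5] gap 0.0427
```

View pics/w7.png

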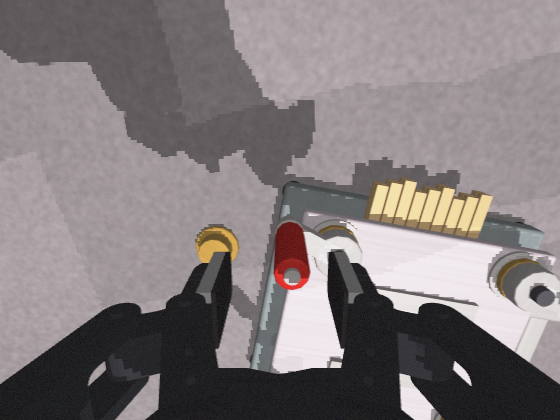

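Emit:
send_rows:
  deltas:
    - [[0,0,0.1,0,0,0],[0,0,0.1,0,0,0],[0,0,0.1,0,0,0],[0,0,0.1,0,0,0],[0,0,0.1,0,0,0],[0,0,0.1,0,0,0]]
  jaw: -1

```text
clock: 16.95
tcp_pos: [0.4543, 0.1819, 0.0905]
orientation: [0.001, 0.711, 0.703, 0.001]
wrist_force: [0.0, 0.2, 5.7]
finger_gap: 0.0117
```

```bash
python3 -c "
from h import *
ang((.4821,.1656));print(arc(151,np.arange(1,12)*.13))"
```

```text
t 16.95 tcp [0.4543 0.1819 0.0905] r 0.0322 ang 149.6 Ftan(resist +) -0.19 Frad 0.1 F [0.  0.2 5.7] gap 0.0117
[[0.22, 0.35, 0, 0, 0, 0], [0.49, 0.67, 0, 0, 0, 0], [0.8, 0.95, 0, 0, 0, 0], [1.14, 1.19, 0, 0, 0, 0], [1.51, 1.38, 0, 0, 0, 0], [1.9, 1.52, 0, 0, 0, 0], [2.31, 1.61, 0, 0, 0, 0], [2.72, 1.65, 0, 0, 0, 0], [3.14, 1.63, 0, 0, 0, 0], [3.54, 1.56, 0, 0, 0, 0], [3.94, 1.44, 0, 0, 0, 0]]
```

Emit:
send_rows:
  deltas:
    - [[0.22,0.35,0,0,0,0],[0.49,0.67,0,0,0,0],[0.8,0.95,0,0,0,0],[1.14,1.19,0,0,0,0],[1.51,1.38,0,0,0,0],[1.9,1.52,0,0,0,0],[2.31,1.61,0,0,0,0],[2.72,1.65,0,0,0,0],[3.14,1.63,0,0,0,0],[3.54,1.56,0,0,0,0],[3.94,1.44,0,0,0,0]]

```text
clock: 18.05
tcp_pos: [0.4929, 0.1968, 0.0905]
orientation: [-0.0, 0.711, 0.703, 0.001]
wrist_force: [-2.0, 1.6, 7.5]
finger_gap: 0.0118
```

```bash
python3 -c "
from h import *
ang((.4821,.1656));print(arc(151-np.degrees(1.43),np.arange(1,6)*.07))"
```

```text
t 18.05 tcp [0.4929 0.1968 0.0905] r 0.033 ang 71.0 Ftan(resist +) 2.44 Frad 0.88 F [-2.   1.6  7.5] gap 0.0118
[[0.21, -0.09, 0, 0, 0, 0], [0.41, -0.19, 0, 0, 0, 0], [0.6, -0.3, 0, 0, 0, 0], [0.78, -0.43, 0, 0, 0, 0], [0.96, -0.57, 0, 0, 0, 0]]
```

Emit:
send_rows:
  deltas:
    - [[0.21,-0.09,0,0,0,0],[0.41,-0.19,0,0,0,0],[0.6,-0.3,0,0,0,0],[0.78,-0.43,0,0,0,0]]

```text
clock: 18.45
tcp_pos: [0.501, 0.1926, 0.0906]
orientation: [-0.0, 0.711, 0.703, 0.001]
wrist_force: [-0.5, 2.6, 7.9]
finger_gap: 0.0111
```

```bash
python3 -c "
from h import *
ang((.4821,.1656));print(arc(151-np.degrees(1.71),np.arange(1,6)*.06))"
```

```text
t 18.45 tcp [0.501  0.1926 0.0906] r 0.033 ang 55.1 Ftan(resist +) 1.91 Frad 1.79 F [-0.5  2.6  7.9] gap 0.0111
[[0.15, -0.12, 0, 0, 0, 0], [0.29, -0.25, 0, 0, 0, 0], [0.43, -0.39, 0, 0, 0, 0], [0.55, -0.53, 0, 0, 0, 0], [0.67, -0.68, 0, 0, 0, 0]]
```

Emit:
send_rows:
  deltas:
    - [[0.15,-0.12,0,0,0,0],[0.29,-0.25,0,0,0,0],[0.43,-0.39,0,0,0,0],[0.55,-0.53,0,0,0,0]]

```text
clock: 18.85
tcp_pos: [0.506, 0.1881, 0.0906]
orientation: [-0.001, 0.711, 0.703, 0.002]
wrist_force: [-3.2, 6.4, 8.4]
finger_gap: 0.0118
```

```bash
python3 -c "
from h import *
ang((.4821,.1656));print(arc(151-np.degrees(1.95),np.arange(1,6)*.06))"
```

```text
t 18.85 tcp [0.506  0.1881 0.0906] r 0.0328 ang 43.3 Ftan(resist +) 6.86 Frad 2.02 F [-3.2  6.4  8.4] gap 0.0118
[[0.12, -0.15, 0, 0, 0, 0], [0.22, -0.31, 0, 0, 0, 0], [0.32, -0.48, 0, 0, 0, 0], [0.41, -0.65, 0, 0, 0, 0], [0.49, -0.82, 0, 0, 0, 0]]
```

Emit:
send_rows:
  deltas:
    - [[0.12,-0.15,0,0,0,0],[0.22,-0.31,0,0,0,0],[0.32,-0.48,0,0,0,0],[0.32,-0.48,0,0,0,0],[0.32,-0.48,0,0,0,0]]

```text
clock: 19.35
tcp_pos: [0.5086, 0.1848, 0.0907]
orientation: [-0.002, 0.71, 0.704, 0.002]
wrist_force: [-3.3, 9.2, 9.4]
finger_gap: 0.0114
```

```bash
python3 -c "
from h import *
for i in range(4):ang((.4821,.1656));read_camera('wrist')
print(arc(151-np.degrees(2.13),np.arange(1,6)*.06))"
```

```text
t 19.35 tcp [0.5086 0.1848 0.0907] r 0.0327 ang 35.9 Ftan(resist +) 9.35 Frad 2.75 F [-3.3  9.2  9.4] gap 0.0114
t 19.4 tcp [0.5086 0.1848 0.0906] r 0.0327 ang 35.9 Ftan(resist +) 9.73 Frad 1.9 F [-4.2  9.   9.2] gap 0.0118
t 19.45 tcp [0.5086 0.1848 0.0906] r 0.0327 ang 36.0 Ftan(resist +) 9.67 Frad 2.39 F [-3.7  9.2  8.6] gap 0.0116
t 19.5 tcp [0.5086 0.1848 0.0906] r 0.0327 ang 35.9 Ftan(resist +) 8.73 Frad 1.41 F [-4.   7.9  8.7] gap 0.0119
[[0.09, -0.17, 0, 0, 0, 0], [0.17, -0.35, 0, 0, 0, 0], [0.23, -0.53, 0, 0, 0, 0], [0.29, -0.71, 0, 0, 0, 0], [0.33, -0.9, 0, 0, 0, 0]]
```

Emit:
send_rows:
  deltas:
    - [[0.09,-0.17,0,0,0,0],[0.17,-0.35,0,0,0,0],[0.23,-0.53,0,0,0,0],[0.29,-0.71,0,0,0,0],[0.32,-0.85,0,0,0,0],[0.32,-0.85,0,0,0,0],[0.32,-0.85,0,0,0,0]]

```text
clock: 20.25
tcp_pos: [0.5122, 0.1777, 0.0907]
orientation: [-0.003, 0.71, 0.704, 0.004]
wrist_force: [-2.3, 13.4, 6.8]
finger_gap: 0.0113
```

```bash
python3 -c "
from h import *
for i in range(4):ang((.4821,.1656));read_camera('wrist')
print(arc(151-np.degrees(2.42),np.arange(1,6)*.03))"
```

```text
t 20.25 tcp [0.5122 0.1777 0.0907] r 0.0325 ang 21.9 Ftan(resist +) 13.32 Frad 2.84 F [-2.3 13.4  6.8] gap 0.0113
t 20.3 tcp [0.5123 0.1777 0.0908] r 0.0325 ang 21.9 Ftan(resist +) 13.51 Frad 2.82 F [-2.4 13.6  6.9] gap 0.0118
t 20.35 tcp [0.5122 0.1777 0.0908] r 0.0325 ang 21.9 Ftan(resist +) 13.17 Frad 2.42 F [-2.7 13.1  7. ] gap 0.0116
t 20.4 tcp [0.5123 0.1777 0.0907] r 0.0325 ang 21.9 Ftan(resist +) 13.4 Frad 2.68 F [-2.5 13.4  7.9] gap 0.0118
[[0.02, -0.09, 0, 0, 0, 0], [0.04, -0.19, 0, 0, 0, 0], [0.05, -0.28, 0, 0, 0, 0], [0.06, -0.38, 0, 0, 0, 0], [0.07, -0.47, 0, 0, 0, 0]]
```

Emit:
send_rows:
  deltas:
    - [[-0.1,0.23,0,0,0,0],[-0.19,0.46,0,0,0,0],[-0.19,0.46,0,0,0,0]]

```text
clock: 20.75
tcp_pos: [0.5114, 0.1799, 0.0908]
orientation: [-0.0, 0.71, 0.704, 0.002]
wrist_force: [0.9, 5.2, 5.9]
finger_gap: 0.012
```

Emit:
send_rows:
  deltas:
    - [[0,0,0,0,0,0],[0,0,0,0,0,0],[0,0,0,0,0,0],[0,0,0,0,0,0],[0,0,4,0,0,0],[0,0,8,0,0,0],[0,0,8,0,0,0],[0,0,8,0,0,0]]
  jaw: 0

```text
clock: 21.55
tcp_pos: [0.5112, 0.1777, 0.1703]
orientation: [0.001, 0.711, 0.703, 0.001]
wrist_force: [-0.3, -0.4, -0.9]
finger_gap: 0.0428
```

Emit:
send_rows:
  deltas:
    - [[2.4,-4,0,0,0,0],[4.8,-8,0,0,0,0],[7.2,-12,0,0,0,0],[9.7,-16.2,0,0,0,0],[9.7,-16.2,0,0,0,0],[9.7,-16.2,0,0,0,0]]

```text
clock: 22.15
tcp_pos: [0.6066, 0.0145, 0.1671]
orientation: [-0.002, 0.712, 0.702, -0.001]
wrist_force: [0.1, 0.4, -0.6]
finger_gap: 0.0426
```

```bash
python3 -c "
from h import *
ang((.5774,.0251));wshot('w8')"
```

```text
t 22.15 tcp [0.6066 0.0145 0.1671] r 0.031 ang -19.9 Ftan(resist +) 0.41 Frad -0.07 F [ 0.1  0.4 -0.6] gap 0.0426
```

View pics/w8.png

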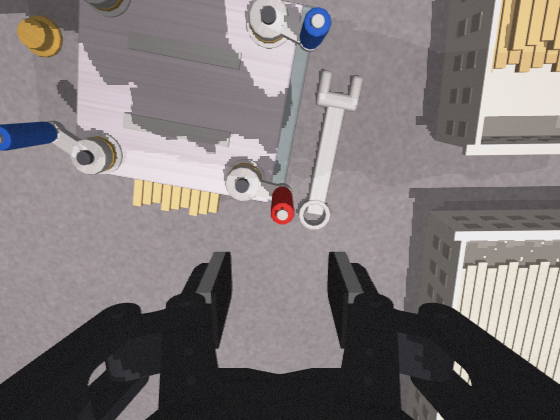

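Emit:
send_rows:
  deltas:
    - [[0,0,-3,0,0,0],[0,0,-6,0,0,0],[0,0,-8,0,0,0],[0,0,-8,0,0,0]]

```text
clock: 22.6
tcp_pos: [0.6035, 0.0177, 0.0858]
orientation: [-0.003, 0.71, 0.704, -0.002]
wrist_force: [-0.5, 0.8, 0.1]
finger_gap: 0.0428
```

Emit:
send_rows:
  deltas:
    - [[0,0,0,0,0,0],[0,0,0,0,0,0],[0,0,0,0,0,0],[0,0,0,0,0,0],[0,0,0,0,0,0],[0,0,0,0,0,0]]
  jaw: -1

```text
clock: 23.2
tcp_pos: [0.6085, 0.0158, 0.0907]
orientation: [0.001, 0.711, 0.703, 0.001]
wrist_force: [0.5, 1.7, 5.7]
finger_gap: 0.0115
```

```bash
python3 -c "
from h import *
ang((.5774,.0251));print(arc(-17.3,np.arange(1,12)*.13));wshot('w9')"
```

```text
t 23.2 tcp [0.6085 0.0158 0.0907] r 0.0325 ang -16.7 Ftan(resist +) 1.74 Frad -0.01 F [0.5 1.7 5.7] gap 0.0115
[[-0.15, -0.39, 0, 0, 0, 0], [-0.35, -0.75, 0, 0, 0, 0], [-0.59, -1.09, 0, 0, 0, 0], [-0.88, -1.39, 0, 0, 0, 0], [-1.2, -1.65, 0, 0, 0, 0], [-1.55, -1.87, 0, 0, 0, 0], [-1.93, -2.04, 0, 0, 0, 0], [-2.33, -2.16, 0, 0, 0, 0], [-2.74, -2.23, 0, 0, 0, 0], [-3.15, -2.25, 0, 0, 0, 0], [-3.57, -2.21, 0, 0, 0, 0]]
```

View pics/w9.png

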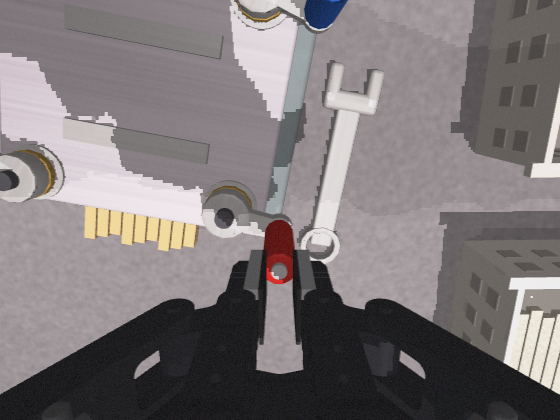

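Emit:
send_rows:
  deltas:
    - [[-0.15,-0.39,0,0,0,0],[-0.35,-0.75,0,0,0,0],[-0.59,-1.09,0,0,0,0],[-0.88,-1.39,0,0,0,0],[-1.2,-1.65,0,0,0,0],[-1.55,-1.87,0,0,0,0],[-1.93,-2.04,0,0,0,0],[-2.33,-2.16,0,0,0,0],[-2.74,-2.23,0,0,0,0],[-3.15,-2.25,0,0,0,0],[-3.57,-2.21,0,0,0,0]]

```text
clock: 24.35
tcp_pos: [0.5733, -0.007, 0.0907]
orientation: [0.002, 0.711, 0.703, 0.001]
wrist_force: [2.8, -0.3, 4.3]
finger_gap: 0.0115
```

```bash
python3 -c "
from h import *
ang((.5774,.0251));print(arc(-17.3-np.degrees(1.43),np.arange(1,6)*.07))"
```

```text
t 24.35 tcp [ 0.5733 -0.007   0.0907] r 0.0324 ang -97.3 Ftan(resist +) 2.84 Frad -0.06 F [ 2.8 -0.3  4.3] gap 0.0115
[[-0.22, 0.04, 0, 0, 0, 0], [-0.44, 0.1, 0, 0, 0, 0], [-0.65, 0.18, 0, 0, 0, 0], [-0.85, 0.26, 0, 0, 0, 0], [-1.05, 0.37, 0, 0, 0, 0]]
```

Emit:
send_rows:
  deltas:
    - [[-0.22,0.04,0,0,0,0],[-0.44,0.1,0,0,0,0],[-0.65,0.18,0,0,0,0],[-0.85,0.26,0,0,0,0]]

```text
clock: 24.75
tcp_pos: [0.5648, -0.0046, 0.0907]
orientation: [0.002, 0.711, 0.703, 0.001]
wrist_force: [1.6, -0.6, 5.1]
finger_gap: 0.0112
```

```bash
python3 -c "
from h import *
ang((.5774,.0251));print(arc(-17.3-np.degrees(1.71),np.arange(1,6)*.06))"
```

```text
t 24.75 tcp [ 0.5648 -0.0046  0.0907] r 0.0322 ang -113.0 Ftan(resist +) 1.72 Frad -0.13 F [ 1.6 -0.6  5.1] gap 0.0112
[[-0.17, 0.09, 0, 0, 0, 0], [-0.34, 0.18, 0, 0, 0, 0], [-0.5, 0.29, 0, 0, 0, 0], [-0.65, 0.41, 0, 0, 0, 0], [-0.79, 0.53, 0, 0, 0, 0]]
```

Emit:
send_rows:
  deltas:
    - [[-0.17,0.09,0,0,0,0],[-0.34,0.18,0,0,0,0],[-0.5,0.29,0,0,0,0],[-0.65,0.41,0,0,0,0]]

```text
clock: 25.15
tcp_pos: [0.5584, -0.0007, 0.0907]
orientation: [0.002, 0.711, 0.703, 0.001]
wrist_force: [3.0, -2.3, 5.7]
finger_gap: 0.0115
```

```bash
python3 -c "
from h import *
ang((.5774,.0251));print(arc(-17.3-np.degrees(1.95),np.arange(1,6)*.06))"
```

```text
t 25.15 tcp [ 0.5584 -0.0007  0.0907] r 0.0321 ang -126.3 Ftan(resist +) 3.75 Frad 0.08 F [ 3.  -2.3  5.7] gap 0.0115
[[-0.15, 0.13, 0, 0, 0, 0], [-0.28, 0.26, 0, 0, 0, 0], [-0.41, 0.4, 0, 0, 0, 0], [-0.53, 0.55, 0, 0, 0, 0], [-0.64, 0.71, 0, 0, 0, 0]]
```

Emit:
send_rows:
  deltas:
    - [[-0.15,0.13,0,0,0,0],[-0.28,0.26,0,0,0,0],[-0.41,0.4,0,0,0,0],[-0.41,0.4,0,0,0,0],[-0.41,0.4,0,0,0,0]]

```text
clock: 25.65
tcp_pos: [0.5562, 0.0016, 0.091]
orientation: [0.004, 0.712, 0.702, 0.001]
wrist_force: [5.1, -7.0, 2.9]
finger_gap: 0.0114
```

```bash
python3 -c "
from h import *
for i in range(4):ang((.5774,.0251));read_camera('wrist')
print(arc(-17.3-np.degrees(2.13),np.arange(1,6)*.06))"
```

```text
t 25.65 tcp [0.5562 0.0016 0.091 ] r 0.0316 ang -132.0 Ftan(resist +) 8.48 Frad 1.82 F [ 5.1 -7.   2.9] gap 0.0114
t 25.7 tcp [0.5563 0.0015 0.091 ] r 0.0317 ang -131.9 Ftan(resist +) 9.06 Frad 1.34 F [ 5.9 -7.   3.2] gap 0.0114
t 25.75 tcp [0.5563 0.0015 0.091 ] r 0.0316 ang -131.9 Ftan(resist +) 8.67 Frad 0.79 F [ 5.9 -6.4  2.7] gap 0.0116
t 25.8 tcp [0.5563 0.0016 0.091 ] r 0.0316 ang -131.9 Ftan(resist +) 9.04 Frad 0.52 F [ 6.4 -6.4  2.5] gap 0.0116
[[-0.12, 0.15, 0, 0, 0, 0], [-0.23, 0.31, 0, 0, 0, 0], [-0.33, 0.47, 0, 0, 0, 0], [-0.43, 0.64, 0, 0, 0, 0], [-0.51, 0.81, 0, 0, 0, 0]]
```

Emit:
send_rows:
  deltas:
    - [[-0.12,0.15,0,0,0,0],[-0.23,0.31,0,0,0,0],[-0.33,0.47,0,0,0,0],[-0.43,0.64,0,0,0,0],[-0.51,0.81,0,0,0,0],[-0.51,0.81,0,0,0,0],[-0.51,0.81,0,0,0,0]]

```text
clock: 26.55
tcp_pos: [0.5512, 0.0079, 0.0911]
orientation: [0.005, 0.712, 0.702, -0.001]
wrist_force: [5.3, -10.6, 3.6]
finger_gap: 0.0114
```

```bash
python3 -c "
from h import *
for i in range(4):ang((.5774,.0251));read_camera('wrist')
print(arc(-17.3-np.degrees(2.43),np.arange(1,6)*.03))"
```

```text
t 26.55 tcp [0.5512 0.0079 0.0911] r 0.0313 ang -146.7 Ftan(resist +) 11.8 Frad 1.35 F [  5.3 -10.6   3.6] gap 0.0114
t 26.6 tcp [0.5512 0.0079 0.0911] r 0.0313 ang -146.8 Ftan(resist +) 13.26 Frad 1.94 F [  5.6 -12.2   3.3] gap 0.0118
t 26.65 tcp [0.5513 0.0079 0.0911] r 0.0313 ang -146.7 Ftan(resist +) 13.96 Frad 0.93 F [  6.9 -12.2   3.6] gap 0.0114
t 26.7 tcp [0.5512 0.0079 0.091 ] r 0.0313 ang -146.8 Ftan(resist +) 12.39 Frad 1.82 F [  5.3 -11.4   3.8] gap 0.0112
[[-0.04, 0.09, 0, 0, 0, 0], [-0.07, 0.18, 0, 0, 0, 0], [-0.1, 0.27, 0, 0, 0, 0], [-0.13, 0.36, 0, 0, 0, 0], [-0.16, 0.45, 0, 0, 0, 0]]
```

Emit:
send_rows:
  deltas:
    - [[0.14,-0.21,0,0,0,0],[0.27,-0.42,0,0,0,0],[0.27,-0.42,0,0,0,0]]

```text
clock: 27.05
tcp_pos: [0.552, 0.0059, 0.0907]
orientation: [0.003, 0.712, 0.702, -0.0]
wrist_force: [2.1, -5.2, 6.3]
finger_gap: 0.0116
```

Emit:
send_rows:
  deltas:
    - [[0,0,0,0,0,0],[0,0,0,0,0,0],[0,0,0,0,0,0],[0,0,0,0,0,0],[0,0,4,0,0,0],[0,0,8,0,0,0],[-1,3,13,0,0,0],[-2,6,18,0,0,0],[-2,6,20,0,0,0],[-2,6,20,0,0,0],[-2,6,20,0,0,0]]
  jaw: 0

```text
clock: 28.15
tcp_pos: [0.5306, 0.0687, 0.29]
orientation: [0.001, 0.711, 0.703, 0.001]
wrist_force: [0.2, 0.3, 0.4]
finger_gap: 0.0425
```

```bash
python3 - <<'E'
from h import *
ang((.5774,.0251))
import numpy as np
s,p=wshot('w10'); q=pickle.load(open("w1.pkl","rb"))
c=np.array([.5297,.0953]);a=np.radians(-10.85);R=np.array([[np.cos(a),-np.sin(a)],[np.sin(a),np.cos(a)]])
for nm,P in (("before",q),("after",p)):
    W=cloud(P).reshape(-1,3);L=(W[:,:2]-c)@R
    m=(P["z_map"].ravel()>0)&(abs(L[:,0])<.075)&(abs(L[:,1])<.07)&(W[:,2]>.035)&(W[:,2]<.062)
    for k in range(3):
        co,*_=np.linalg.lstsq(np.c_[L[m],np.ones(m.sum())],W[m,2],rcond=None)
        r=np.abs(W[:,2]-np.c_[L,np.ones(len(L))]@co); m&=r<.006
    print(nm,m.sum(),"tilt",co[:2].round(4),"centre",co[2].round(5),[ (n,round(float(co[2]+.06*(sx*co[0]+sy*co[1])),5)) for n,sx,sy in((1,1,1),(2,-1,1),(3,-1,-1),(4,1,-1))])
E
```

```text
t 28.15 tcp [0.5306 0.0687 0.29  ] r 0.064 ang 137.0 Ftan(resist +) -0.37 Frad 0.1 F [0.2 0.3 0.4] gap 0.0425
before 11020 tilt [ 0.0004 -0.0002] centre 0.05011 [(1, 0.05012), (2, 0.05007), (3, 0.0501), (4, 0.05015)]
after 13761 tilt [0.0027 0.0002] centre 0.04789 [(1, 0.04806), (2, 0.04774), (3, 0.04772), (4, 0.04804)]
```

View pics/w10.png

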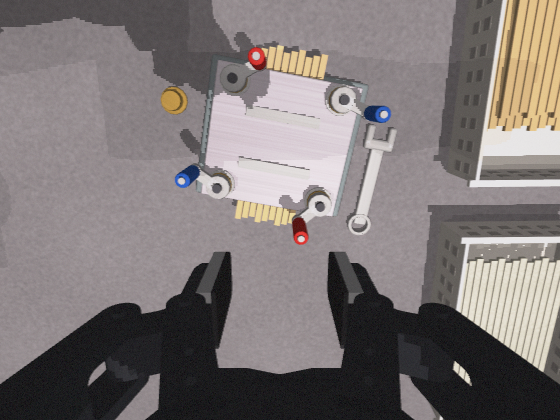

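```bash
python3 - <<'E'
from h import *
p=pickle.load(open("w10.pkl","rb"));f=210/np.tan(np.radians(p["vfov"]/2))
for n,c,uv in (("A",(.5999,.143),(383,114)),("B",(.5774,.0251),(301,239)),("C",(.4821,.1656),(256,56)),("D",(.4596,.0477),(182,181))):
    d=onplane(p["R"],p["t"],f,p["cx"],p["cy"],uv,.121)[:2]-c;print(n,np.hypot(*d).round(4),np.degrees(np.arctan2(d[1],d[0])).round(1))
E
```

```text
A 0.0312 -25.3
B 0.0326 -140.9
C 0.0321 29.1
D 0.0324 143.0
```

```bash
python3 -c "
from workcell import *
print(hand_in())"
```

```text
the job is handed in; nothing more can be done
None
```

I tightened all four nuts in cross order (1 and 3 blue, then 2 and 4 red) and handed the job in at about 28 s of the 72 s allowed. I held each handle, turned it clockwise past the bite and stopped by force, then eased off and let go.

| Nut | Final force along the path (N) | Plate drawn down, from wrist depth image (mm) |
|---|---|---|
| 1 | 12.9 | about 2.1 |
| 2 | 13.4 | about 2.3 |
| 3 | 13.1 | about 2.4 |
| 4 | 12.9 | about 2.1 |

- **Plate:** all four corners are well inside the 0.8 to 4 mm range, and the fitted tilt is about 0.003 rad, against a limit of 0.015.
- **Clear of everything:** the gripper is open and above the press, and the wrist force reads about zero. The spanner and spare nut look undisturbed in the last image; I did not measure any bystander's position.
- **One disagreement:** in the last image the handles sit about 5 to 7 degrees short of the angles the gripper read under load. I put this down to flex in the arm and fingers and the small back-off before release. The depth measurement shows the plate stayed down.

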